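Cover the espresso ring and stack the tins

TASK

Tidy up this desk: lift the free middle coaster straight up out of its dovetailed row, without shifting the two coasters beside it or the cup and sugar bowl that stand on them, and lay it flat over the espresso ring so that the ring is hidden. Then, one after another, stack the three aluminium tins upright on that coaster, the largest at the bottom, then the medium one, the smallest on top, each centred on what is below it and set down, not dropped. Leave the glass tumbler where it stands.

Things in the scene. Friction and masses are not known exactly. Their poses are not given: they have to be found in the camera images.
- coaster_mid: Middle one of three brown wooden coasters (cork disc on top) dovetailed in a flat row: 66 x 66 mm, 10 mm thick, 40 g, nothing on it. Origin: centre of its underside. Its x axis runs along the row: on both x edges a 9 mm tab sits in the neighbour's slot, 1.5 mm clear, so it comes out only straight up. The two plain edges, 66 mm apart along its y, are free to grip. Any final yaw.
- coaster_near: Brown wooden end coaster of the row, a 66 mm square 10 mm thick with a dovetail slot towards the middle coaster; centre of its underside, 67.5 mm from the middle coaster along that one's -x axis. Loose; the espresso cup stands on it. It stays in place.
- coaster_far: Brown wooden end coaster of the row, a 66 mm square 10 mm thick with a dovetail slot towards the middle coaster; centre of its underside, 67.5 mm from the middle coaster along that one's +x axis. Loose; the sugar bowl stands on it. It stays in place.
- espresso_cup: White ceramic espresso cup, 56 mm across, 48 mm tall, with its handle pointing out along the row, standing on the end coaster (its rim is 58 mm above the desk). Origin at the centre of its underside. It stays in place.
- sugar_bowl: Small white ceramic sugar bowl, 60 mm across, 34 mm tall, standing on the other end coaster (its rim is 44 mm above the desk). Origin at the centre of its underside. It stays in place.
- espresso_ring: Dried espresso stain on the desk: a dark brown ring 44 mm across, flat (no thickness to feel); the only ring-shaped stain, the others are small drips. Origin at its centre on the desk surface.
- tin_large: Largest of three round aluminium tins with knurled twist caps: 64 mm diameter, 42 mm tall with the cap on, flat top and bottom, about 120 g. Stands upright on the desk at the start. Origin at the centre of its underside, z up.
- tin_medium: Middle-sized aluminium tin with twist cap: 52 mm diameter, 36 mm tall, flat top and bottom, about 80 g. Stands upright on the desk at the start. Origin at the centre of its underside, z up.
- tin_small: Smallest aluminium tin with twist cap: 40 mm diameter, 30 mm tall, flat top and bottom, about 50 g. Stands upright on the desk at the start. Origin at the centre of its underside, z up.
- tumbler: Empty glass tumbler, 66 mm across, 78 mm tall, standing upright among the tins. Origin at the centre of its underside. It stays in place.
Mind the look-alikes: they are no part of the job. Leave any blue or purple look-alike of the tin_large alone.

How it is judged (in metres and radians):
On the way, in this order (a step that is already met when the one before it is completed fails the run):
1. The middle coaster lies flat over the espresso ring, hiding it, and is let go (horizontal distance between coaster_mid and espresso_ring below 0.011 m and height (world z) of coaster_mid between -0.003 and 0.004 m and angle between coaster_mid's own z axis and vertical below 0.06 rad and linear speed of coaster_mid below 0.02 m/s and contact force between the fingers and coaster_mid below 0.1 N), for 0.2 s.
2. The large tin stands upright and centred on that coaster, let go (horizontal distance between tin_large and coaster_mid below 0.009 m and height (world z) of tin_large between 0.007 and 0.014 m and angle between tin_large's own z axis and vertical below 0.06 rad and linear speed of tin_large below 0.02 m/s and contact force between the fingers and tin_large below 0.1 N), for 0.2 s.
3. The medium tin stands upright and centred on the large one, let go (horizontal distance between tin_medium and tin_large below 0.009 m and height (world z) of tin_medium between 0.049 and 0.056 m and angle between tin_medium's own z axis and vertical below 0.06 rad and linear speed of tin_medium below 0.02 m/s and contact force between the fingers and tin_medium below 0.1 N), for 0.2 s.
4. The small tin stands upright and centred on the medium one, let go (horizontal distance between tin_small and tin_medium below 0.009 m and height (world z) of tin_small between 0.085 and 0.092 m and angle between tin_small's own z axis and vertical below 0.06 rad and linear speed of tin_small below 0.02 m/s and contact force between the fingers and tin_small below 0.1 N), for 0.2 s.
At the end, for the whole second after the job is handed in: The middle coaster lies flat within 11 mm of the ring's centre, hiding it; the large tin stands on it, the medium on the large, the small on the medium, each upright (0.06 rad) and within 9 mm of the centre of what is directly below; all four let go and at rest (all of step 1 and all of step 2 and all of step 3 and all of step 4); the robot touches nothing.
It fails at once if An end coaster of the row is shifted by more than 8 mm or tipped ((distance of coaster_near from where it was at the start of the episode above 0.008 m or angle between coaster_near's own z axis and vertical above 0.2 rad) or (distance of coaster_far from where it was at the start of the episode above 0.008 m or angle between coaster_far's own z axis and vertical above 0.2 rad)).
It fails at once if The espresso cup or the sugar bowl is shifted by more than 12 mm or tipped ((distance of espresso_cup from where it was at the start of the episode above 0.012 m or angle between espresso_cup's own z axis and vertical above 0.2 rad) or (distance of sugar_bowl from where it was at the start of the episode above 0.012 m or angle between sugar_bowl's own z axis and vertical above 0.2 rad)).
It fails at once if The tumbler is shifted by more than 12 mm or tipped (distance of tumbler from where it was at the start of the episode above 0.012 m or angle between tumbler's own z axis and vertical above 0.2 rad).
It fails at once if The coaster or a tin is dropped onto its place from more than about 15 mm ((linear speed of coaster_mid above 0.55 m/s and horizontal distance between coaster_mid and espresso_ring below 0.03 m and contact force between the fingers and coaster_mid below 0.05 N) or (linear speed of tin_large above 0.55 m/s and horizontal distance between tin_large and coaster_mid below 0.03 m and contact force between the fingers and tin_large below 0.05 N) or (linear speed of tin_medium above 0.55 m/s and horizontal distance between tin_medium and tin_large below 0.03 m and contact force between the fingers and tin_medium below 0.05 N) or (linear speed of tin_small above 0.55 m/s and horizontal distance between tin_small and tin_medium below 0.03 m and contact force between the fingers and tin_small below 0.05 N)).
It also fails if it takes over 120 s, if anything falls off the work surface, if the arm or the gripper's body presses on something with over 40 N, if the wrist force passes 120 N, or if a joint passes its speed limit or range.

ROBOT

A 6-joint arm with a two-finger parallel gripper is mounted at the origin on the work surface. World frame = base frame: x ahead of the robot, y to its left, z up, the work surface at z = 0. Lengths are in mm, angles in rad, forces in N, time in s.
With the tool pointing down it reaches from about 350 to 775 mm from the base axis. Payload 7.3 kg.
Tool frame: the origin (TCP) lies midway between the tips of the shut fingers; the grasp point (between the pads) lies 19 mm behind it; z points along the fingers, y is the line along which they close (so a half turn about z gives the same grasp; the last joint's range is limited). The gripper opens to 92 mm and grips with 3 to 60 N. Pads are 19 mm wide; open, the fingers measure 130 mm over their backs; the gripper's body (75 mm by 190 mm) begins 47 mm behind the grasp point.
Start: joints at [1.071, 0.342, 1.524, -0, 1.275, -0.146], TCP at [181.881, 492.508, 226.741] pointing down, gripper open.
Joint ranges: [-2.53, 2.53], [-0.77, 2.02], [0.04, 2.7], [-1, 4.14], [0.28, 2.66], [-3.11, 3.11]. Speed limits (rad/s): [2.57, 2.57, 3.14, 3.14, 3.14, 3.14].

INTERFACE

Orientations are given as [roll, pitch, yaw] about the fixed x, y, z axes, in that order (R = Rz(yaw) Ry(pitch) Rx(roll)).
In Python, from plant import * gives the robot as it stands.
- The arm moves only by the tool step_arm, never from a script. Its argument "deltas" is one flat list of numbers, 5 for each row, row after row: the shift along the world's x, y, z in mm, then the turn about the world's z in degrees, then the finger opening in mm, from 0 to 91.8. In form: [tx, ty, tz, turn, gripper, tx, ty, tz, turn, gripper, ...]. A call has exactly 10 rows; each row shifts and turns the commanded pose from where the row before left it; what a row does not reach is not made up. A row lasts 1/8 s, in which the tool goes at most 62.5 mm and 10.7 degrees, less where a joint would pass 70% of its speed; a pose out of reach is approached as far as the arm can. A call is refused whole if a number of a shift passes 62.5 or a number of a turn 10.7, either way. A call with a gripper value outside its range is refused whole. The fingers move at their own pace and stop on an object; the grip force is fixed at half the most. Time passes only in rows, so rows that do not move let the fingers close, or fill a call up. It gives the time, the measured TCP pose, the force, the opening and the grip force at its end, in the units of the state.
- get_obs(): the state, without advancing time (a new reading comes with each control period).
- capture(name): name is "scene" or "top"; returns the picture (420x560x3 uint8, red, green, blue); there is no depth.
- camera_params(name): a dict with "mtx" (3x3 intrinsics, pixels), "rvec" (rotation vector, rad) and "tvec" (3), from world to camera coordinates, as OpenCV has them. Camera axes: x right, y down, z forward; pixel columns grow to the right and rows downward; lengths in mm; the calibration is good to about 2 mm. A picture is of the moment at which its call begins. camera_params takes no time and is no camera call.
- close_job(): hands the job in; it is judged then, once.
The state is a dict: "time": time; "joint_positions": joint angles; "dq": joint speeds; "tau": joint torques, N m; "tool_pos": TCP position; "tcp_rot": TCP orientation; "contact_force": force on the tool from outside, world axes, zero at the start; "moment": the same for the moment, N m; "grip_width": finger opening in mm; "finger_force": force on a finger pad.
Only numpy, scipy, OpenCV 4.12 (cv2) and the standard library are available. Lean on these libraries where they do the work, as an engineer would, in place of code of your own. Each camera call takes 0.05 s, during which the arm holds its last target. There are 200 camera calls.

## Working session

There is one attempt and no reset: what is moved stays moved. The work goes in short steps, Python scripts to look and compute and a tool call to move; the robot and the scene stay as the last step left them, time stands still between calls to the robot, and variables do not carry over. Pictures are saved under pics/ and viewed, at most 14 in all, crops included, and the job is handed in when it is done.

Besides the shell and the picture viewer there is one more tool, called after ">>>" as a command line: name --argument value ..., lists and objects as JSON in quotes. step_arm: Moves the arm, as the interface text tells. Its arguments: {"type":"object","properties":{"deltas":{"type":"array","items":{"type":"number"}}},"required":["deltas"]}

```bash
ls; mkdir -p pics
python3 - <<'E'
from plant import *
import cv2
for n in("scene","top"):
    im=capture(n); cv2.imwrite(f"pics/{n}0.png",im[:,:,::-1]); p=camera_params(n); print(n,p)
o=get_obs(); print(o)
E
```

```text
pics
scene {'mtx': array([[446.17093396,   0.        , 277.04243366],
       [  0.        , 446.17093396, 210.9472349 ],
       [  0.        ,   0.        ,   1.        ]]), 'rvec': array([ 1.52297902,  1.84877011, -0.91011663]), 'tvec': array([ 111.22997817, -305.87334466, 1416.84135514])}
top {'mtx': array([[473.41693821,   0.        , 288.59070931],
       [  0.        , 473.41693821, 203.97953143],
       [  0.        ,   0.        ,   1.        ]]), 'rvec': array([ 2.09300267, -2.15310333,  0.21469725]), 'tvec': array([ -4.13665348, 573.71690732, 916.3937676 ])}
{'time': 0.1, 'joint_positions': array([ 1.07102300e+00,  3.42663158e-01,  1.52491792e+00,  9.23706475e-06,
        1.27537656e+00, -1.46001500e-01]), 'dq': array([-1.49378396e-04, -1.84756544e-03, -3.87229278e-04,  7.83939360e-04,
        9.68457205e-05, -1.66066451e-03]), 'tau': array([ 2.99194871e-03, -4.32006919e+01, -2.44694352e+01,  7.21384515e-02,
        5.25687612e-02, -6.08989467e-05]), 'tool_pos': array([181.68595937, 492.18257213, 226.11044999]), 'tcp_rot': array([-3.14024348e+00, -2.07321605e-04,  2.78781799e+00]), 'contact_force': array([-1.29253217,  0.27212815, -0.05382642]), 'moment': array([ 0.01914766,  0.02684851, -0.02620507]), 'finger_force': 0.0, 'grip_width': 91.78418068603055}
```

View pics/top0.png

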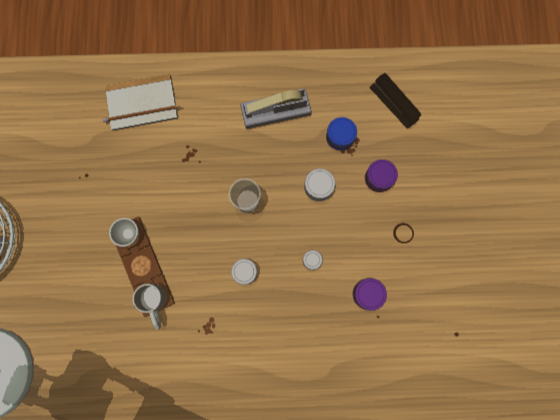

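View pics/scene0.png

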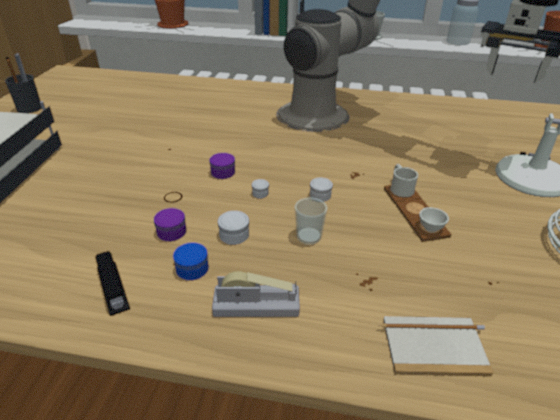

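Candidates in the top view:
- **Large tin:** the silver one at (320,184). Blue (342,133) and purple (382,175) and (371,294) are look-alikes to leave alone.
- **Medium tin:** (244,271).
- **Small tin:** (313,260).
- **Ring:** (403,233). The drips at (190,153), (207,326) and (350,148) are not rings.
- **Middle coaster:** the cork at (141,265), with the bowl at (124,233) and the cup at (150,298) as neighbours.
- **Tumbler:** (246,196), glass, stays in place.

Next I measure these and check them in a close crop.

```bash
cat > h.py <<'E'
import numpy as np, cv2
from plant import *
def ray(n,uv,z):
    p=camera_params(n); R=cv2.Rodrigues(np.array(p["rvec"]))[0]; t=np.array(p["tvec"]).ravel()
    u=cv2.undistortPoints(np.array([[uv]],float),p["mtx"],None)[0,0]
    d=R.T@np.array([u[0],u[1],1]); c=-R.T@t
    return (c+d*(z-c[2])/d[2])[:3]
def proj(n,P):
    p=camera_params(n); return cv2.projectPoints(np.array([P],float),p["rvec"],p["tvec"],p["mtx"],None)[0][0,0]
def blob(m,near,r):
    k=np.zeros(m.shape,np.uint8); cv2.circle(k,near,r,255,-1)
    cs=cv2.findContours(cv2.bitwise_and(m,k),cv2.RETR_EXTERNAL,cv2.CHAIN_APPROX_NONE)[0]
    return max(cs,key=cv2.contourArea)
E
cat > m.py <<'E'
from h import *
im=capture("top"); hsv=cv2.cvtColor(im,cv2.COLOR_RGB2HSV); H,S,V=cv2.split(hsv)
silver=((S<60)&(V>110)).astype(np.uint8)*255
for nm,uv,z,r in(("L",(320,184),42,24),("M",(244,271),36,20),("S",(313,260),30,16)):
    c=blob(silver,uv,r); (x,y),rad=cv2.minEnclosingCircle(c); e=cv2.fitEllipse(c)
    P=ray("top",e[0],z); print(nm,e[0],(x,y),"ctr",P.round(1),"diam",[round(np.linalg.norm(ray("top",(e[0][0]+d/2,e[0][1]),z)-P)*2,1) for d in e[1]])
dark=((V<90)).astype(np.uint8)*255
c=blob(dark,(403,233),16); e=cv2.fitEllipse(c); P=ray("top",e[0],0); print("ring",e,P.round(1))
print("ring circ",ray("top",cv2.minEnclosingCircle(c)[0],0).round(1), np.linalg.norm(ray("top",(e[0][0]+e[1][0]/2,e[0][1]),0)-P)*2)
print("cork hsv",hsv[265,141],"wood",hsv[255,132],hsv[280,155],"desk",hsv[270,190], "ringpx",hsv[225:243:3,403].tolist())
cr=im[205:345,95:235]; cr2=im[150:290,225:425]
a=cv2.resize(cr,None,fx=3.5,fy=3.5,interpolation=cv2.INTER_CUBIC)
cv2.imwrite("pics/crop1.png",a[:,:,::-1])
E
python3 m.py
```

```text
L (319.5387878417969, 182.9087371826172) (319.44232177734375, 183.28125) ctr [619.4 -86.9  42. ] diam [np.float64(60.0), np.float64(61.9)]
M (243.6009979248047, 271.1600646972656) (243.71519470214844, 271.16583251953125) ctr [440.3  75.1  36. ] diam [np.float64(50.0), np.float64(51.1)]
S (312.1750183105469, 259.5169982910156) (312.29998779296875, 259.5) ctr [460.4 -65.9  30. ] diam [np.float64(38.1), np.float64(39.4)]
ring ((403.1671142578125, 232.7111358642578), (18.613290786743164, 19.564130783081055), 130.9097137451172) [ 514.5 -265.5    0. ]
ring circ [ 514.9 -266.2    0. ] 40.086057131845955
cork hsv [ 14 142 149] wood [ 13 161 100] [ 13 152 104] desk [ 17 128 155] ringpx [[16, 135, 121], [17, 129, 154], [17, 130, 167], [17, 128, 170], [17, 130, 157], [17, 132, 156]]
```

View pics/crop1.png

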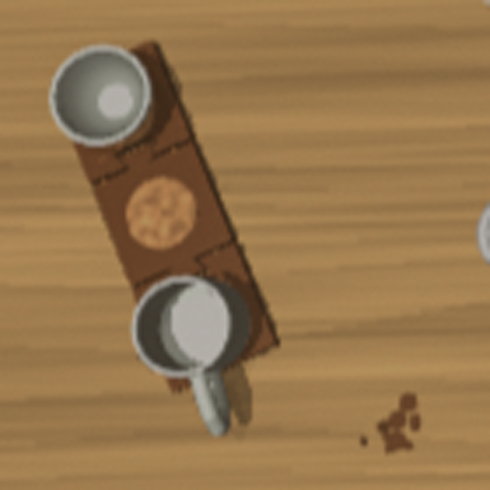

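The crop shows the row: bowl rim at about (124,232), cork at about (141,266), cup rim at about (148,298). The handle points down along the row and both long edges are free.

```bash
cat > row.py <<'E'
from h import *
im=capture("top"); hsv=cv2.cvtColor(im,cv2.COLOR_RGB2HSV).astype(int); H,S,V=cv2.split(hsv.astype(np.int32))
b=ray("top",(123.9,232.1),44); c=ray("top",(147.6,297.9),58)
d=b-c; print("bowl",b.round(1),"cup",c.round(1),"dist",np.hypot(*d[:2]),"yaw",np.degrees(np.arctan2(d[1],d[0])),"mid",((b+c)/2).round(1))
cork=((V>120)).astype(np.uint8)*255
e=cv2.fitEllipse(blob(cork,(141,266),13)); P=ray("top",e[0],10); print("cork",e,P.round(1))
brown=((V<120)&(S>110)).astype(np.uint8)*255
cnt=blob(brown,(141,266),70); 
# left/right edges: per row in 250..282, extent of brown
L=[];Rr=[]
for v in range(252,281):
    xs=np.where(brown[v,100:200])[0]+100; L.append((xs.min()-.5,v)); Rr.append((xs.max()+.5,v))
for nm,q,z in(("left",L,10),("rightTop",Rr,10),("rightBase",Rr,0)):
    W=np.array([ray("top",p,z)[:2] for p in q],np.float32)
    vx,vy,x0,y0=cv2.fitLine(W,cv2.DIST_HUBER,0,.01,.01).ravel()
    print(nm,"yaw",np.degrees(np.arctan2(vy,vx)),"signed dist of cork",(P[0]-x0)*-vy+(P[1]-y0)*vx)
# scene cross-checks
for nm,uv in(("bowlz44",b),("corkz10",P),("L",(619.4,-86.9,42)),("M",(440.3,75.1,36)),("S",(460.4,-65.9,30)),("ring",(514.5,-265.5,0))):
    print(nm,proj("scene",uv).round(1))
s=capture("scene"); cv2.imwrite("pics/sc1.png",cv2.resize(s[150:270,140:460],None,fx=2.5,fy=2.5,interpolation=cv2.INTER_CUBIC)[:,:,::-1])
E
python3 row.py
```

```text
bowl [526.3 318.9  44. ] cup [392.3 262.6  58. ] dist 145.37218400492338 yaw 22.781375393695903 mid [459.3 290.7  51. ]
cork ((140.53822326660156, 265.3825378417969), (19.19536781311035, 20.60779571533203), 22.21416664123535) [459.9 293.   10. ]
left yaw 23.834316 signed dist of cork -31.671474698214524
rightTop yaw 23.065973 signed dist of cork 36.48361109815448
rightBase yaw 23.069035 signed dist of cork 34.346704919073126
bowlz44 [433.  215.5]
corkz10 [415.4 208.3]
L [233.2 219.6]
M [321.  183.3]
S [260.1 183.5]
ring [172.7 197.3]
```

View pics/sc1.png

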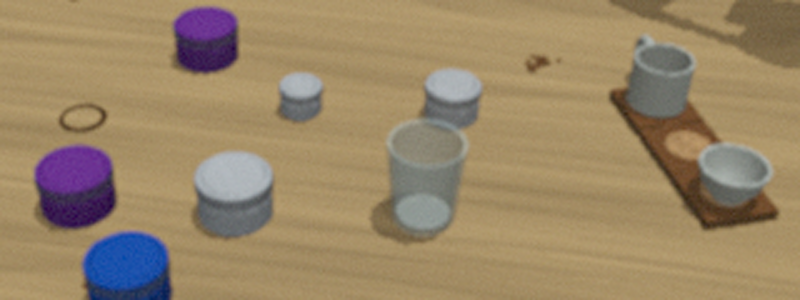

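The cross-check agrees within about 1.5 px: projected tin, ring and cork points match the scene crop. The coaster is at (460,293) with yaw about 23.3°. Moving above it with the fingers closing across the row.

>>> step_arm --deltas '[39.8,-28.5,0,6.2,91.8,39.8,-28.5,0,6.2,91.8,39.8,-28.5,0,6.2,91.8,39.8,-28.5,0,6.2,91.8,39.8,-28.5,0,6.2,91.8,39.8,-28.5,0,6.2,91.8,39.8,-28.5,0,6.2,91.8,0,0,-40,0,91.8,0,0,-40,0,91.8,0,0,-20,0,91.8]'

```text
time: 1.5
tool_pos: [459.5, 292.3, 124.4]
tcp_rot: [3.142, -0.003, -2.738]
contact_force: [0.2, -1.4, 0.7]
grip_width: 91.6
finger_force: 0.0
```

>>> step_arm --deltas '[0.5,0.7,-30,0,91.8,0,0,-30,0,91.8,0,0,-25,0,91.8,0,0,-15,0,91.8,0,0,-10,0,91.8,0,0,-6,0,91.8,0,0,-3,0,91.8,0,0,-2,0,91.8,0,0,0,0,91.8,0,0,0,0,91.8]'

```text
time: 2.75
tool_pos: [461.2, 293.8, 6.0]
tcp_rot: [3.141, 0.001, -2.738]
contact_force: [-0.9, 0.5, -0.3]
grip_width: 92.1
finger_force: 0.0
```

>>> step_arm --deltas '[-1,-0.5,-2,0,91.8,0,0,-1,0,91.8,0,0,0,0,91.8,0,0,0,0,85,0,0,0,0,80,0,0,0,0,75,0,0,0,0,70,0,0,0,0,60,0,0,0,0,60,0,0,0,0,60]'

```text
time: 4.0
tool_pos: [460.0, 293.2, 2.7]
tcp_rot: [3.142, -0.0, -2.738]
contact_force: [0.6, -0.4, -0.5]
grip_width: 65.7
finger_force: 30.0
```

The coaster is gripped at 65.7 mm, matching its 66 mm width. Lifting straight up.

>>> step_arm --deltas '[0,0,3,0,60,0,0,4,0,60,0,0,6,0,60,0,0,8,0,60,0,0,12,0,60,0,0,18,0,60,0,0,25,0,60,0,0,25,0,60,0,0,20,0,60,0,0,0,0,60]'

```text
time: 5.25
tool_pos: [460.9, 293.7, 125.8]
tcp_rot: [3.141, 0.004, -2.738]
contact_force: [-0.3, 0.1, -0.4]
grip_width: 65.4
finger_force: 30.0
```

Run:
```python
from h import *
im=capture("top"); s=capture("scene")
a=cv2.resize(im[205:345,65:235],(510,420)); b=cv2.resize(s[130:250,360:480],(420,420)) 
cv2.imwrite("pics/lift.png",cv2.resize(np.hstack([a,b]),(790,357))[:,:,::-1])
```

```text
(no output)
```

View pics/lift.png

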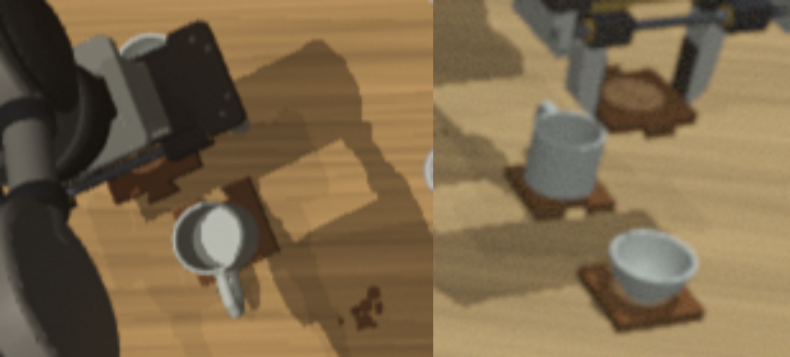

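The coaster is free, and the cup and bowl stand undisturbed on their end coasters. Carrying it to the ring at (514.6,-265.8).

>>> step_arm --deltas '[5,-20,0,0,60,5,-40,0,0,60,5,-60,0,0,60,5,-60,0,0,60,5,-60,0,0,60,5,-60,0,0,60,5,-60,0,0,60,5,-60,0,0,60,5,-60,0,0,60,5,-40,0,0,60]'

```text
time: 6.6
tool_pos: [509.2, -229.3, 122.5]
tcp_rot: [3.14, -0.001, -2.74]
contact_force: [0.4, 1.2, -1.0]
grip_width: 65.5
finger_force: 30.0
```

>>> step_arm --deltas '[3,-25,0,0,60,1,-14,0,0,60,0,0,-30,0,60,0,0,-30,0,60,0,0,-15,0,60,0,0,0,0,60,0,0,0,0,60,0,0,0,0,60,0,0,0,0,60,0,0,0,0,60]'

```text
time: 7.85
tool_pos: [514.1, -265.9, 49.1]
tcp_rot: [-3.141, 0.0, -2.738]
contact_force: [0.8, 0.3, -0.9]
grip_width: 65.3
finger_force: 30.0
```

Run:
```python
from h import *
o=get_obs(); print(o["joint_positions"],o["tool_pos"])
s=capture("scene")
cv2.imwrite("pics/pl0.png",cv2.resize(s[140:260,100:260],(640,480))[:,:,::-1])
print(proj("scene",(514.6,-265.8,0)))
```

```text
[-6.09699726e-01  6.28998714e-01  1.58548250e+00  1.02839902e-04
  9.26541256e-01 -2.58424196e+00] [ 514.11696751 -265.87321659   49.13030225]
[172.54351017 197.2658323 ]
```

View pics/pl0.png

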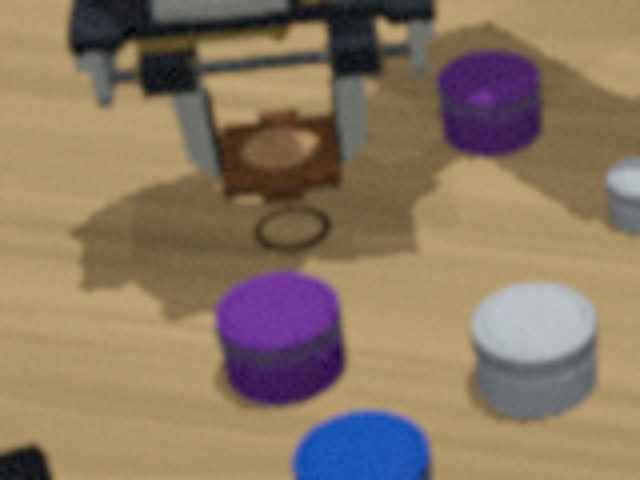

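The coaster hangs level above the ring (ring at (172.5,197.3), cork at about (169.5,177.3)). Checking the offset against the projection, then lowering.

```bash
python3 -c "
from h import *
print(ray('scene',(169.5,177.3),56.4))"
```

```text
[ 515.10509014 -264.92087155   56.4       ]
```

>>> step_arm --deltas '[0,0,-10,0,60,0,0,-10,0,60,0,0,-8,0,60,0,0,-6,0,60,0,0,-5,0,60,0,0,-3,0,60,0,0,-2,0,60,0,0,-1,0,60,0,0,0,0,60,0,0,0,0,60]'

```text
time: 9.15
tool_pos: [514.1, -265.8, 3.9]
tcp_rot: [-3.142, 0.0, -2.738]
contact_force: [-0.4, 0.2, -0.8]
grip_width: 65.5
finger_force: 30.0
```

>>> step_arm --deltas '[0,0,-1,0,60,0,0,-0.3,0,60,0,0,0,0,60,0,0,0,0,75,0,0,0,0,91.8,0,0,0,0,91.8,0,0,5,0,91.8,0,0,15,0,91.8,0,0,30,0,91.8,0,0,50,0,91.8]'

```text
time: 10.4
tool_pos: [513.2, -265.3, 103.2]
tcp_rot: [3.139, -0.001, -2.738]
contact_force: [0.8, -1.1, 0.0]
grip_width: 91.6
finger_force: 0.0
```

>>> step_arm --deltas '[17.5,29.8,0,0,91.8,17.5,29.8,0,0,91.8,17.5,29.8,0,0,91.8,17.5,29.8,0,0,91.8,17.5,29.8,0,0,91.8,17.5,29.8,0,0,91.8,0,0,-15,0,91.8,0,0,-15,0,91.8,0,0,0,0,91.8,0,0,0,0,91.8]'

```text
time: 11.65
tool_pos: [618.8, -87.9, 72.6]
tcp_rot: [3.141, -0.0, -2.739]
contact_force: [0.2, -1.1, 0.9]
grip_width: 92.2
finger_force: 0.0
```

Run:
```python
from h import *
im=capture("top"); s=capture("scene")
a=cv2.resize(im[130:290,270:460],(475,400)); b=cv2.resize(s[150:250,130:262],(528,400))
cv2.imwrite("pics/after1.png",cv2.resize(np.hstack([a,b]),(798,318))[:,:,::-1])
V=cv2.cvtColor(im,cv2.COLOR_RGB2HSV)
brown=((V[:,:,2]<125)&(V[:,:,1]>110)).astype(np.uint8)*255
c=blob(brown,(403,230),28); r=cv2.minAreaRect(c); print(r,ray("top",r[0],8).round(1))
```

```text
((403.800048828125, 233.10000610351562), (38.460365295410156, 30.857738494873047), 63.43495178222656) [ 512.6 -264.7    8. ]
```

View pics/after1.png

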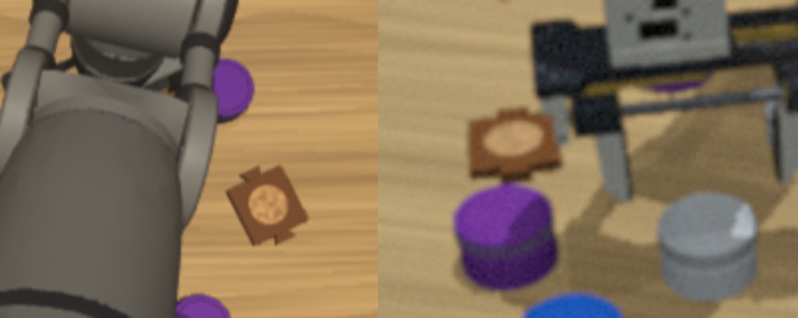

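The coaster lies flat over the ring, cork at about (404,233), and the ring is hidden. The open fingers now straddle the silver large tin. Lowering and gripping.

>>> step_arm --deltas '[0.5,0.9,-20,0,91.8,0,0,-20,0,91.8,0,0,-12,0,91.8,0,0,-7,0,91.8,0,0,-3,0,91.8,0,0,0,0,80,0,0,0,0,70,0,0,0,0,55,0,0,0,0,55,0,0,0,0,55]'

```text
time: 13.0
tool_pos: [619.7, -86.2, 10.8]
tcp_rot: [-3.141, 0.001, -2.738]
contact_force: [0.1, 0.7, 2.9]
grip_width: 63.6
finger_force: 30.0
```

>>> step_arm --deltas '[0,0,10,0,55,0,0,20,0,55,0,0,30,0,55,0,0,20,0,55,-17.6,-29.9,0,0,55,-17.6,-29.9,0,0,55,-17.6,-29.9,0,0,55,-17.6,-29.9,0,0,55,-17.6,-29.9,0,0,55,-17.6,-29.9,0,0,55]'

```text
time: 14.25
tool_pos: [513.2, -266.4, 91.0]
tcp_rot: [-3.141, 0.0, -2.738]
contact_force: [0.1, -0.7, -0.4]
grip_width: 63.4
finger_force: 30.0
```

>>> step_arm --deltas '[0,0,-10,0,55,0,0,-20,0,55,0,0,-15,0,55,0,0,-10,0,55,0,0,-5,0,55,0,0,0,0,55,0,0,0,0,55,0,0,0,0,55,0,0,0,0,55,0,0,0,0,55]'

```text
time: 15.5
tool_pos: [513.9, -265.6, 30.6]
tcp_rot: [-3.142, 0.0, -2.738]
contact_force: [-0.1, -0.3, -0.6]
grip_width: 63.6
finger_force: 30.0
```

Run:
```python
from h import *
im=capture("top"); s=capture("scene")
b=cv2.resize(s[140:240,120:252],(792,600))
cv2.imwrite("pics/pl2.png",b[:,:,::-1])
t=get_obs()["tool_pos"]; print(t, proj("scene",(t[0],t[1],t[2]-10.8+42)),proj("scene",(514.1,-265.6,10)))
```

```text
[ 513.88281661 -265.52623681   30.50384683] [169.12725825 175.02365816] [172.12991808 193.68285512]
```

View pics/pl2.png

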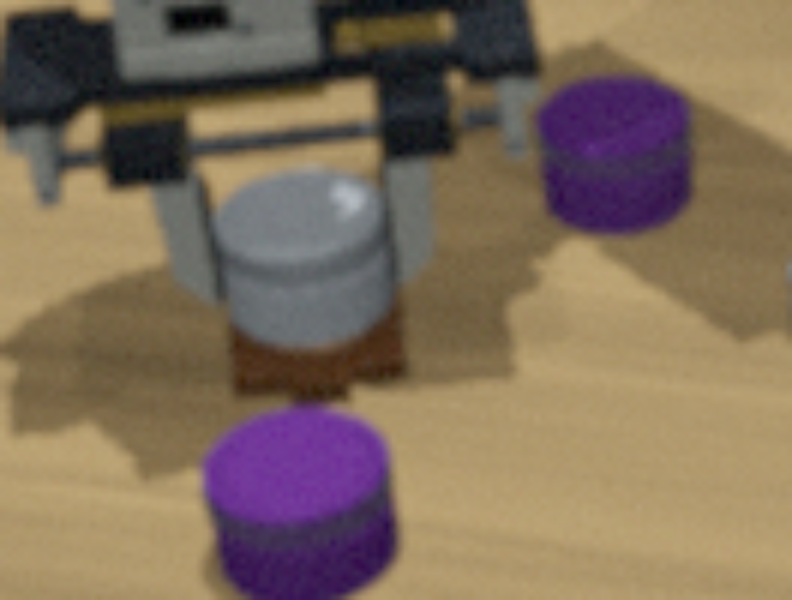

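The tin hangs level and centred over the coaster within about 2–3 mm (top centre at about (170,176), expected (169,175)). Setting it down.

>>> step_arm --deltas '[0,0,-4,0,55,0,0,-3,0,55,0,0,-1.5,0,55,0,0,-1,0,55,0,0,-0.5,0,55,0,0,0,0,55,0,0,0,0,55,0,0,0,0,55,0,0,0,0,55,0,0,0,0,55]'

```text
time: 16.85
tool_pos: [513.8, -265.4, 20.8]
tcp_rot: [3.142, -0.0, -2.738]
contact_force: [-2.5, 1.9, 5.5]
grip_width: 63.5
finger_force: 30.0
```

>>> step_arm --deltas '[0,0,0,0,66,0,0,0,0,75,0,0,0,0,91.8,0,0,0,0,91.8,0,0,10,0,91.8,0,0,30,0,91.8,0,0,40,0,91.8,0,0,20,0,91.8,-6,40,0,0,91.8,-8,55,0,0,91.8]'

```text
time: 18.1
tool_pos: [500.1, -170.5, 121.5]
tcp_rot: [-3.14, 0.002, -2.74]
contact_force: [0.7, 0.7, -0.5]
grip_width: 91.8
finger_force: 0.0
```

>>> step_arm --deltas '[-12,50,0,0,91.8,-12,50,0,0,91.8,-12,50,0,0,91.8,-12,50,0,0,91.8,-12,46,0,0,91.8,0,0,-20,0,91.8,0,0,-20,0,91.8,0,0,-10,0,91.8,0,0,0,0,91.8,0,0,0,0,91.8]'

```text
time: 19.35
tool_pos: [440.4, 75.4, 71.1]
tcp_rot: [-3.141, 0.001, -2.738]
contact_force: [0.3, -1.2, -0.1]
grip_width: 91.7
finger_force: 0.0
```

Run:
```python
from h import *
im=capture("top"); s=capture("scene"); print(get_obs()["tool_pos"])
V=cv2.cvtColor(im,cv2.COLOR_RGB2HSV)
sil=((V[:,:,1]<60)&(V[:,:,2]>110)).astype(np.uint8)*255
c=blob(sil,(406,233),24); e=cv2.fitEllipse(c); print(e, ray("top",e[0],52).round(1), ray("top",cv2.minEnclosingCircle(c)[0],52).round(1))
a=cv2.resize(im[170:290,350:460],(440,480)); b=cv2.resize(s[150:250,130:205],(360,480))
cv2.imwrite("pics/after2.png",np.hstack([a,b])[:,:,::-1])
```

```text
[440.38654784  75.36394934  71.07848245]
((408.9260559082031, 230.03402709960938), (29.679317474365234, 31.14084815979004), 133.5099334716797) [ 513.1 -264.5   52. ] [ 513.5 -264.4   52. ]
```

View pics/after2.png

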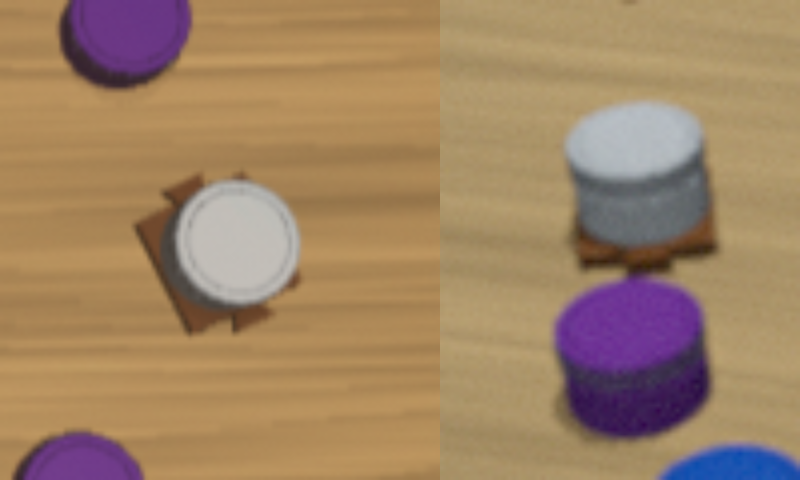

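The large tin stands centred on the coaster (top ellipse centre at about (409,230), or (513.3,-264.5)). Gripping the medium tin.

>>> step_arm --deltas '[0,0,-20,0,91.8,0,0,-20,0,91.8,0,0,-12,0,91.8,0,0,-6,0,91.8,0,0,-3,0,91.8,0,0,0,0,75,0,0,0,0,60,0,0,0,0,45,0,0,0,0,45,0,0,0,0,45]'

```text
time: 20.7
tool_pos: [440.0, 75.5, 9.6]
tcp_rot: [-3.142, 0.0, -2.738]
contact_force: [-0.2, 0.7, 1.8]
grip_width: 51.5
finger_force: 30.0
```

>>> step_arm --deltas '[0,0,10,0,45,0,0,25,0,45,0,0,35,0,45,0,0,35,0,45,0,0,20,0,45,6,-30,0,0,45,11,-50,0,0,45,11,-50,0,0,45,11,-50,0,0,45,11,-50,0,0,45]'

```text
time: 21.95
tool_pos: [489.9, -156.1, 135.1]
tcp_rot: [-3.141, 0.0, -2.738]
contact_force: [0.1, 0.2, -1.1]
grip_width: 51.9
finger_force: 30.0
```

>>> step_arm --deltas '[11,-50,0,0,45,8.6,-40,0,0,45,4,-20.5,0,0,45,0,0,-15,0,45,0,0,-25,0,45,0,0,-15,0,45,0,0,-5,0,45,0,0,0,0,45,0,0,0,0,45,0,0,0,0,45]'

```text
time: 23.2
tool_pos: [513.8, -265.2, 75.1]
tcp_rot: [-3.141, 0.001, -2.738]
contact_force: [-0.4, -0.5, -1.7]
grip_width: 51.5
finger_force: 30.0
```

>>> step_arm --deltas '[0,0.3,-5,0,45,0,0,-4,0,45,0,0,-2,0,45,0,0,-1,0,45,0,0,-1,0,45,0,0,-0.6,0,45,0,0,0,0,45,0,0,0,0,45,0,0,0,0,45,0,0,0,0,45]'

```text
time: 24.45
tool_pos: [513.5, -264.7, 61.6]
tcp_rot: [-3.141, 0.0, -2.738]
contact_force: [-2.0, 1.1, 5.1]
grip_width: 51.5
finger_force: 30.0
```

>>> step_arm --deltas '[0,0,0,0,54,0,0,0,0,65,0,0,0,0,85,0,0,0,0,91.8,0,0,10,0,91.8,0,0,25,0,91.8,0,0,30,0,91.8,0,0,15,0,91.8,-10,40,0,0,91.8,-13,50,0,0,91.8]'

```text
time: 25.7
tool_pos: [490.2, -174.3, 140.9]
tcp_rot: [-3.141, 0.0, -2.74]
contact_force: [0.7, 0.5, -1.1]
grip_width: 91.5
finger_force: 0.0
```

>>> step_arm --deltas '[-13,50,0,0,91.8,-10,40,0,0,91.8,-7,19,0,0,91.8,0,0,-20,0,91.8,0,0,-30,0,91.8,0,0,-20,0,91.8,0,0,-5,0,91.8,0,0,0,0,91.8,0,0,0,0,91.8,0,0,0,0,91.8]'

```text
time: 26.95
tool_pos: [460.9, -65.9, 66.5]
tcp_rot: [-3.141, 0.001, -2.738]
contact_force: [0.3, -1.0, -0.5]
grip_width: 91.8
finger_force: 0.0
```

Run:
```python
from h import *
im=capture("top"); s=capture("scene"); print(get_obs()["tool_pos"])
V=cv2.cvtColor(im,cv2.COLOR_RGB2HSV)
sil=((V[:,:,1]<60)&(V[:,:,2]>110)).astype(np.uint8)*255
a=cv2.resize(im[170:290,350:460],(440,480)); b=cv2.resize(s[140:240,130:205],(360,480))
cv2.imwrite("pics/after3.png",np.hstack([a,b])[:,:,::-1])
```

```text
[460.75453285 -65.77442341  66.31440292]
```

View pics/after3.png

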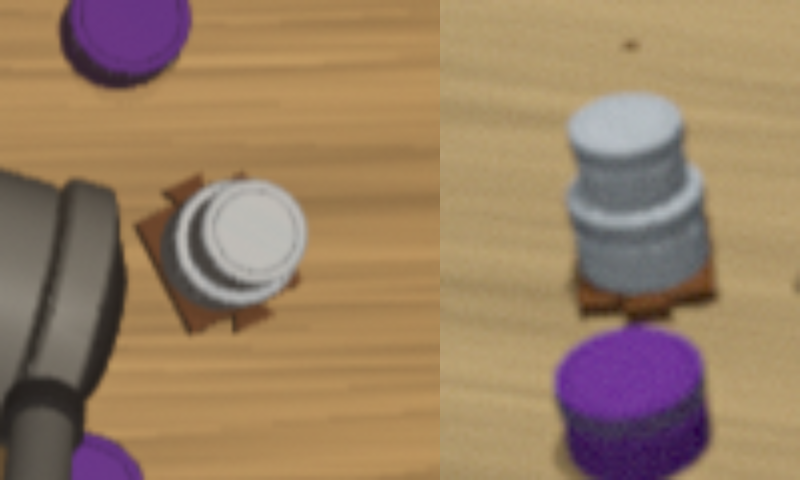

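The medium tin stands centred on the large one (its top centre at about (413.8,228) in the top view). Gripping the small tin.

```bash
python3 -c "
from h import *
print(ray('top',(413.75,228),88))"
```

```text
[ 512.07454368 -264.76318307   88.        ]
```

>>> step_arm --deltas '[-0.3,0,-20,0,91.8,0,0,-20,0,91.8,0,0,-10,0,91.8,0,0,-5,0,91.8,0,0,-2,0,91.8,0,0,0,0,70,0,0,0,0,50,0,0,0,0,35,0,0,0,0,35,0,0,0,0,35]'

```text
time: 28.3
tool_pos: [460.2, -65.7, 8.9]
tcp_rot: [3.142, 0.0, -2.738]
contact_force: [0.2, 0.2, -0.1]
grip_width: 46.6
finger_force: 0.0
```

>>> step_arm --deltas '[0,0,0,0,35,0,0,0,0,35,0,0,0,0,35,0,0,0,0,35,0,0,0,0,35,0,0,0,0,35,0,0,0,0,35,0,0,0,0,35,0,0,0,0,35,0,0,0,0,35]'

```text
time: 29.55
tool_pos: [460.2, -65.7, 8.9]
tcp_rot: [3.142, 0.0, -2.738]
contact_force: [-0.2, 0.2, 1.1]
grip_width: 39.0
finger_force: 30.0
```

>>> step_arm --deltas '[0,0,10,0,35,0,0,25,0,35,0,0,40,0,35,0,0,40,0,35,0,0,26,0,35,8,-30,0,0,35,12,-45,0,0,35,12,-45,0,0,35,12,-45,0,0,35,9,-34,0,0,35]'

```text
time: 30.8
tool_pos: [513.2, -266.5, 150.3]
tcp_rot: [-3.141, 0.0, -2.739]
contact_force: [-0.6, -0.2, 0.4]
grip_width: 39.1
finger_force: 30.0
```

>>> step_arm --deltas '[0,0,0,0,35,0,0,-10,0,35,0,0,-15,0,35,0,0,-10,0,35,0,0,-4,0,35,0,0,0,0,35,0,0,0,0,35,0,0,0,0,35,0,0,0,0,35,0,0,0,0,35]'

```text
time: 32.05
tool_pos: [513.2, -264.7, 111.0]
tcp_rot: [-3.141, 0.0, -2.738]
contact_force: [0.2, 0.1, -0.5]
grip_width: 39.3
finger_force: 30.0
```

Down about 14 mm to z = 96.9.

>>> step_arm --deltas '[0,0,-5,0,35,0,0,-4,0,35,0,0,-2,0,35,0,0,-1.5,0,35,0,0,-1,0,35,0,0,-0.6,0,35,0,0,0,0,35,0,0,0,0,35,0,0,0,0,35,0,0,0,0,35]'

```text
time: 33.3
tool_pos: [513.2, -264.7, 96.9]
tcp_rot: [-3.142, 0.0, -2.738]
contact_force: [-0.7, 1.4, 0.9]
grip_width: 39.4
finger_force: 30.0
```

>>> step_arm --deltas '[0,0,-0.4,0,35,0,0,0,0,35,0,0,0,0,42,0,0,0,0,55,0,0,0,0,75,0,0,0,0,75,0,0,0,0,75,0,0,10,0,75,0,0,25,0,75,0,0,30,0,75]'

```text
time: 34.55
tool_pos: [513.0, -264.6, 162.4]
tcp_rot: [3.141, -0.0, -2.738]
contact_force: [-0.3, -0.4, 0.1]
grip_width: 75.1
finger_force: 0.0
```

>>> step_arm --deltas '[0,0,10,0,75,-10,40,0,0,75,-10,50,0,0,75,-10,50,0,0,75,-5,40,0,0,75,0,0,0,0,75,0,0,0,0,75,0,0,0,0,75,0,0,0,0,75,0,0,0,0,75]'

```text
time: 35.8
tool_pos: [478.2, -85.3, 171.2]
tcp_rot: [3.141, -0.0, -2.739]
contact_force: [-0.2, 0.3, 1.0]
grip_width: 75.1
finger_force: 0.0
```

Run:
```python
from h import *
im=capture("top"); s=capture("scene"); print(get_obs()["tool_pos"])
a=cv2.resize(im[170:290,350:460],(440,480)); b=cv2.resize(s[140:240,130:205],(360,480))
cv2.imwrite("pics/after4.png",np.hstack([a,b])[:,:,::-1])
```

```text
[478.17897841 -84.99348093 171.27171894]
```

View pics/after4.png

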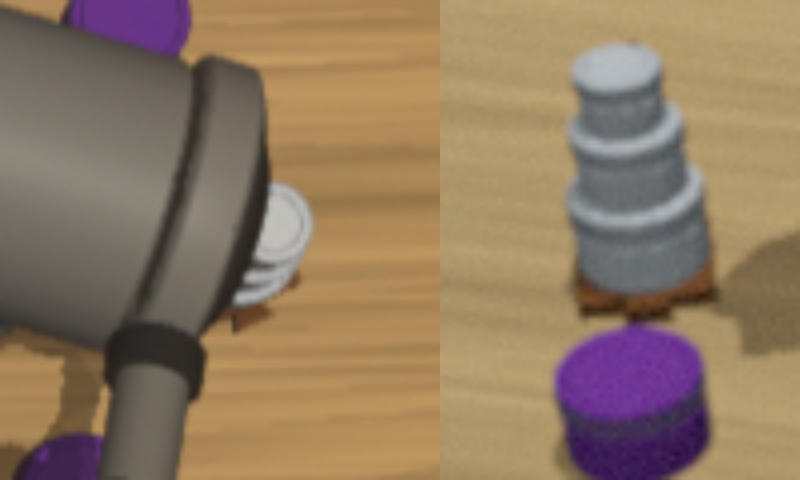

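The tower of three silver tins stands upright and centred on the coaster (scene column about x = 166–170). The gripper is clear, so I hand the job in.

```bash
python3 -c "
from plant import *
print(close_job())"
```

```text
the job is handed in; nothing more can be done
None
```

The job is handed in: the middle coaster hides the ring, and the large, medium and small tins stand centred on it; nothing else showed any shift in the pictures (I took no final picture of the tumbler or end coasters), and the hand-in gave no verdict.

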